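Put the larger oxygen bomb together in the bench socket

ROBOT

A 6-joint arm with a two-finger parallel gripper is mounted at the origin on a cart in front of the work surface, level with it; the furniture and walls round the work are solid. World frame = base frame: x ahead of the robot, y to its left, z up, the work surface at z = 0. Lengths are in mm, angles in rad, forces in N, time in s.
With the tool pointing down it reaches from about 325 to 850 mm from the base axis. Payload 4.4 kg.
Tool frame: the origin (TCP) lies at the very end of the fingers, on their centre line; the grasp point (between the pads) lies 19 mm behind it; z points along the fingers, y is the line along which they close (so a half turn about z gives the same grasp; the last joint's range is limited). The gripper opens to 94 mm and grips with 3 to 60 N. Pads are 16 mm wide; open, the fingers measure 119 mm over their backs; the gripper's body (75 mm by 177 mm) begins 78 mm behind the grasp point.
Start: joints at [1.159, 0.207, 1.542, -0, 1.393, -0.15], TCP at [148.275, 555.555, 205.447] pointing down, gripper open.
Joint ranges: [-2.73, 2.73], [-0.86, 2.22], [0.23, 2.46], [-1.11, 4.25], [0.08, 2.63], [-2.82, 2.82]. Speed limits (rad/s): [2.79, 2.79, 3.14, 3.14, 3.14, 3.14].

INTERFACE

Orientations are given as [roll, pitch, yaw] about the fixed x, y, z axes, in that order (R = Rz(yaw) Ry(pitch) Rx(roll)).
In Python, from plant import arm, eyes gives the robot as it stands.
- The arm moves only by the tool servo_tool, never from a script. Its argument "plan" is a list of rows, each an object with "dp": the shift along the tool's x, y, z in cm, a list of three; "twist": the turn, a rotation vector about the tool's x, y, z in degrees, a list of three; "hand": the opening, from 0 (shut) to 1 (fully open). A call has 1 to 10 rows; each row is the pose to reach, as a shift and turn from the pose commanded when the call began, along the tool's axes at that moment; what a row does not reach only later rows make up. A row lasts 1/10 s, in which the tool goes at most 50 mm and 8.59 degrees, less where a joint would pass 70% of its speed; a pose out of reach is approached as far as the arm can. A call with a gripper value outside its range is refused whole. The fingers move at their own pace and stop on an object; the grip force is fixed at half the most. Time passes only in rows, so rows that repeat a pose let the fingers close. It gives the time, the measured TCP pose, the force, the opening and the grip force at its end, in the units of the state.
- arm.read_state(): the state, without advancing time (a new reading comes with each control period).
- eyes.read_camera(name): name is "scene" or "top"; returns the picture (480x640x3 uint8, red, green, blue); there is no depth.
- eyes.camera_info(name): a dict with "fx", "fy", "cx", "cy" (pixels), "k1" (the pictures are not rectified: a ray, as slopes to the right and down, at radius r is drawn at 1 + k1 r^2 times it, then the intrinsics apply), "rvec" (rotation vector, rad) and "tvec" (3), from world to camera coordinates, as OpenCV has them. Camera axes: x right, y down, z forward; pixel columns grow to the right and rows downward; lengths in mm; the calibration is good to about 2 mm. A picture is of the moment at which its call begins. camera_info takes no time and is no camera call.
- arm.sign_off(): hands the job in; it is judged then, once.
The state is a dict: "clock": time; "joint_positions": joint angles; "dq": joint speeds; "joint_torque": joint torques, N m; "tcp_pos": TCP position; "orientation": TCP orientation; "wrist_force": force on the tool from outside, world axes, zero at the start; "wrist_torque": the same for the moment, N m; "opening": finger opening in mm; "finger_force": force on a finger pad.
Only numpy, scipy, OpenCV 4.12 (cv2) and the standard library are available. Lean on these libraries where they do the work, as an engineer would, in place of code of your own. Each camera call takes 0.05 s, during which the arm holds its last target. There are 200 camera calls.

TASK

The parts of two oxygen bombs, one larger and one smaller, lie mixed on the bench. Put the larger one together in the bench socket, in this order: stand its vessel upright in the socket, lay its white sealing ring over the raised lip of the vessel's mouth, lower its head into the mouth until it rests on the ring, and drop its ring nut over the head so that it lies flat, ready for tightening. Leave the parts of the smaller bomb where they are.

Things in the scene. Friction and masses are not known exactly. Their poses are not given: they have to be found in the camera images.
- socket_floor (a point): Fixed bench socket: low round aluminium cup on a foot 92 mm across and 6 mm thick. Recess 56 mm across (62 mm at its mouth) with its floor 6 mm and its rim 26 mm above the bench. This point: centre of the recess floor, z up. The socket and the head stand may change sides.
- head_stand: Fixed bridge of dark sheet steel, 54 x 150 mm (its own x and y) and 70 mm high (upper side of its top plate). Two 25 mm holes through the top plate, at y = +36 and -36 mm of its frame; a bomb head hangs in each, either in either. Origin: centre of its underside, z up.
- big_vessel_center (a point): Larger bomb's vessel: upright open steel cup, 50 mm across, 95 mm from foot to flat shoulder, on which a raised lip 33 mm across stands 6 mm higher round the 26 mm bore. 0.5 to 0.7 kg. This point: on the axis, 47.5 mm above the foot and 47.5 mm below the shoulder; z up the axis. Gripped across the 50 mm body below the top.
- big_ring_center (a point): Larger bomb's sealing ring: flat white plastic ring lying on the bench, 46 mm outside, 37 mm inside, 10 mm thick, 20 g. This point: centre of the hole, half-way up; z along the axis. Gripped across its outside. Seated, it lies on the vessel's shoulder round the lip, its point 52.5 mm above the vessel's point.
- big_head_neck (a point): Larger bomb's head, hanging in the stand: steel flange 46 mm across, 10 mm thick; above it a neck to grip, 18 mm across, 32 mm high; below it a nose 22 mm across, 8 mm long, and thin electrodes reaching 46 mm below the flange, 17 mm across. 0.2 to 0.35 kg. This point: on the axis, mid-neck, 26 mm above the flange's underside; z up. Seated, it is 83.5 mm above the vessel's point.
- big_nut_center (a point): Larger bomb's ring nut: knurled steel ring flat on the bench, 65 mm outside, 36 mm high; skirt 57 mm inside (61 mm at its foot), 10 mm web on top with a 28 mm hole for the head's neck. 0.2 to 0.35 kg. This point: on the axis, half-way up; z up. Gripped across its outside. Seated, web on the flange, its point is 59.5 mm above the vessel's and the neck stands 22 mm out of it.
- small_vessel_center (a point): Vessel of the smaller bomb, like the larger one but 36 mm across and 72 mm to the shoulder (78 mm in all). This point: on the axis, 36 mm above the foot. To be left alone.
- small_ring_center (a point): Sealing ring of the smaller bomb: white, 34 mm outside, 27 mm inside, 10 mm thick. This point: centre of the hole, half-way up. To be left alone.
- small_head_neck (a point): Head of the smaller bomb, in the other hole of the head stand: flange 34 mm across, neck 14 mm across. This point: on the axis, half-way up the neck. To be left alone.
- small_nut_center (a point): Ring nut of the smaller bomb: 50 mm outside, 36 mm high. This point: on the axis, half-way up. To be left alone.

How it is judged (in metres and radians):
On the way, in this order (a step that is already met when the one before it is completed fails the run):
1. the larger vessel stands in the socket (horizontal distance between big_vessel_center and socket_floor below 0.008 m and z of big_vessel_center in the frame of socket_floor between 0.0435 and 0.0515 m and angle between big_vessel_center's own z axis and vertical below 0.07 rad), for 0.2 s.
2. its sealing ring lies on the vessel's shoulder (all of step 1 and horizontal distance between big_ring_center and big_vessel_center below 0.006 m and z of big_ring_center in the frame of big_vessel_center between 0.0495 and 0.0555 m and angle between big_ring_center's own z axis and vertical below 0.07 rad), for 0.2 s.
3. its head rests on the sealing ring (all of step 2 and horizontal distance between big_head_neck and big_vessel_center below 0.006 m and z of big_head_neck in the frame of big_vessel_center between 0.0805 and 0.0865 m and angle between big_head_neck's own z axis and vertical below 0.07 rad), for 0.2 s.
4. its ring nut lies over the head (all of step 3 and horizontal distance between big_nut_center and big_vessel_center below 0.008 m and z of big_nut_center in the frame of big_vessel_center between 0.0565 and 0.0625 m and angle between big_nut_center's own z axis and vertical below 0.07 rad), for 0.2 s.
At the end, for the whole second after the job is handed in: Larger vessel in the socket (8 mm of its centre, 4 mm of its floor), with the larger sealing ring (6 mm of the vessel's axis), head (6 mm) and ring nut (8 mm) seated on it in turn, each within 3 mm of its seated height and 4 degrees of upright, all let go (all of step 4); the robot touches nothing.
It fails at once if a part of the smaller bomb is moved by more than 25 mm (distance of any of small_vessel_center, small_ring_center, small_head_neck, small_nut_center from where it was at the start of the episode above 0.025 m).
It also fails if it takes over 112 s, if anything falls off the work surface, if the arm or the gripper's body presses on something with over 40 N, if the wrist force passes 120 N, or if a joint passes its speed limit or range.

## Working session

There is one attempt and no reset: what is moved stays moved. The work goes in short steps, Python scripts to look and compute and a tool call to move; the robot and the scene stay as the last step left them, time stands still between calls to the robot, and variables do not carry over. Pictures are saved under pics/ and viewed, at most 14 in all, crops included, and the job is handed in when it is done.

Besides the shell and the picture viewer there is one more tool, called as a command line: name --argument value ..., lists and objects as JSON in quotes. servo_tool: Moves the arm, as the interface text tells. Its arguments: {"type":"object","properties":{"plan":{"type":"array","items":{"type":"object","properties":{"dp":{"type":"array","items":{"type":"number"}},"twist":{"type":"array","items":{"type":"number"}},"hand":{"type":"number"}}}}},"required":["plan"]}

```bash
mkdir -p pics; ls; cat > h.py <<'E'
import numpy as np,cv2
from plant import arm,eyes
def cam(n):
    c=eyes.camera_info(n);R=cv2.Rodrigues(np.array(c['rvec'],float))[0];return c,R,np.array(c['tvec'],float).ravel()
def ray(n,u,v):
    c,R,t=cam(n);x,y=(u-c['cx'])/c['fx'],(v-c['cy'])/c['fy'];a,b=x,y
    for _ in range(20):
        s=1+c['k1']*(a*a+b*b);a,b=x/s,y/s
    return -R.T@t,R.T@np.array([a,b,1])
def atz(n,u,v,z):
    o,d=ray(n,u,v);return o+d*(z-o[2])/d[2]
def proj(n,P):
    c,R,t=cam(n);q=np.atleast_2d(P)@R.T+t;a=q[:,:2]/q[:,2:];s=1+c['k1']*(a**2).sum(1,keepdims=True);a=a*s
    return a*[c['fx'],c['fy']]+[c['cx'],c['cy']]
def snap(n,f,crop=None,sc=1):
    im=cv2.cvtColor(eyes.read_camera(n),cv2.COLOR_RGB2BGR)
    if crop: a,b,c,d=crop;im=im[b:d,a:c]
    im=cv2.resize(im,None,fx=sc,fy=sc,interpolation=cv2.INTER_CUBIC);cv2.imwrite('pics/'+f,im)
E
python3 - <<'E'
from h import *
for n in('scene','top'):
    snap(n,n+'0.png');c,R,t=cam(n);print(c,-R.T@t,R[2])
print(arm.read_state())
E
```

```text
pics
{'fx': 594.1946191708797, 'fy': 594.1946191708797, 'cx': 327.46157730508855, 'cy': 240.9418739224824, 'k1': 0.0666000743990869, 'rvec': array([ 2.07753632, -1.15115032,  0.48180819]), 'tvec': array([-250.99385675,  380.18932716,  936.28853194])} [-216.34696605 -449.1346142   914.13901802] [ 0.61127901  0.39846413 -0.68378674]
{'fx': 519.1812174091262, 'fy': 519.1812174091262, 'cx': 320.0897844629925, 'cy': 233.7505945931441, 'k1': -0.10942591711819676, 'rvec': array([ 2.14789041, -2.17700657,  0.14808483]), 'tvec': array([  26.83519055,  494.94677208, 1180.37088758])} [ 344.57991818   35.62716318 1232.46227208] [ 0.12441122 -0.01276309 -0.99214865]
{'clock': 0.1, 'joint_positions': array([ 1.15947802e+00,  2.07379987e-01,  1.54274719e+00,  9.38306530e-06,
        1.39351493e+00, -1.50507424e-01]), 'dq': array([-1.42972377e-03, -1.06276545e-03, -3.86603876e-03, -1.35622277e-03,
        1.80604456e-04,  8.75621783e-06]), 'joint_torque': array([-4.42750379e-04, -3.71871436e+01, -2.82289606e+01,  6.98835868e-02,
        3.12307233e-02, -6.92036338e-05]), 'tcp_pos': array([147.99764185, 554.8949019 , 204.41157188]), 'orientation': array([-3.13956775e+00, -3.16422705e-04,  2.88077978e+00]), 'wrist_force': array([1.85325096, 0.3951899 , 0.33845911]), 'wrist_torque': array([-0.00365325, -0.0011668 ,  0.01036105]), 'finger_force': 0.0, 'opening': 93.79813186304457}
```

View pics/scene0.png

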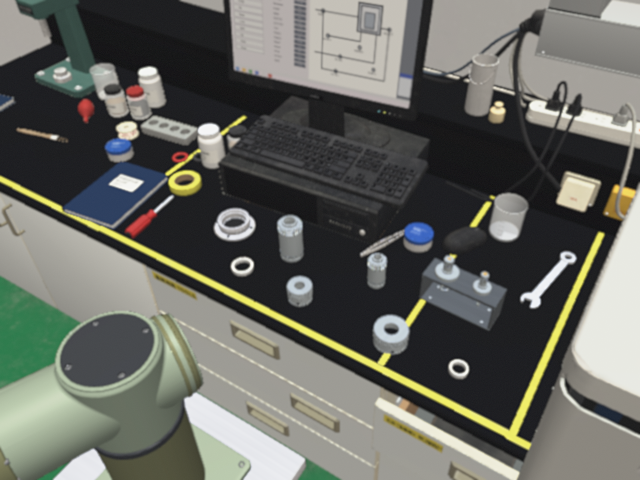

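View pics/top0.png

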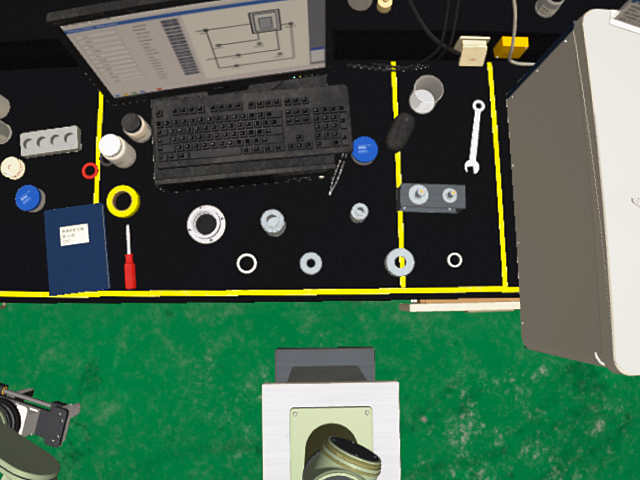

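The scene picture shows the socket (235,223), the larger vessel (290,238), the larger ring (242,266), the larger nut (391,335) and the stand (463,290). The smaller nut is at (300,291), the smaller vessel at (376,270) and the smaller ring at (458,369). I'll enlarge both views.

```bash
python3 - <<'E'
from h import *
snap('top','t1.png',(180,170,480,290),2.6666)
snap('scene','s1.png',(205,190,525,390),2.5)
E
```

```text
(no output)
```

View pics/t1.png

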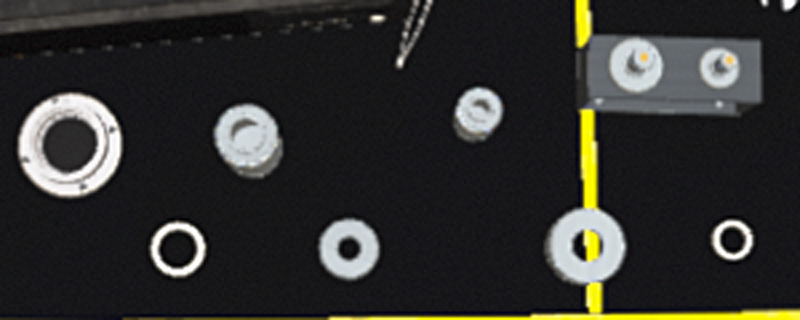

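View pics/s1.png

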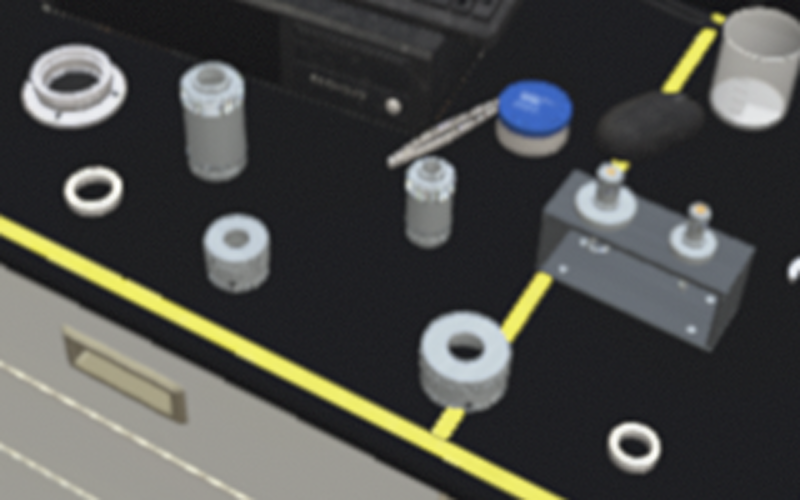

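The top crop shows, in crop pixels: socket (70,145), vessel mouth (247,136), ring (178,249), larger nut (587,245) and larger head flange (636,65), which is the left hole. The scene crop shows the matching points, so I'll compare positions from both cameras.

```bash
python3 - <<'E'
from h import *
np.set_printoptions(precision=1,suppress=True)
T={'socket6':(70,145,6),'vessel':(247,136,95),'ring':(178,249,8),'nut':(587,245,36),'head':(636,65,80),'necktop':(645,57,112),'snut':(349,249,36),'sves':(479,112,72),'shead':(720,68,80),'sring':(733,240,8)}
S={'socket26':(72,74,26),'lip':(212,78,101),'ring':(94,191,5),'nut':(466,347,36),'head':(606,202,80),'necktop':(611,171,112),'snut':(237,239,36),'shead':(694,240,80)}
for k,(u,v,z) in T.items(): print('top',k,atz('top',180+u/2.6666,170+v/2.6666,z))
for k,(u,v,z) in S.items(): print('scene',k,atz('scene',205+u/2.5,190+v/2.5,z))
E
```

```text
top socket6 [524.5 292.    6. ]
top vessel [517.  125.7  95. ]
top ring [429.8 194.1   8. ]
top nut [ 426.5 -164.3   36. ]
top head [ 576.5 -204.3   80. ]
top necktop [ 576.7 -205.5  112. ]
top snut [426.   42.5  36. ]
top sves [538.7 -69.7  72. ]
top shead [ 573.3 -276.9   80. ]
top sring [ 430.9 -301.     8. ]
scene socket26 [526.1 288.2  26. ]
scene lip [520.3 123.5 101. ]
scene ring [433.9 193.    5. ]
scene nut [ 429.  -166.7   36. ]
scene head [ 579.4 -206.3   80. ]
scene necktop [ 581.  -205.4  112. ]
scene snut [429.3  39.8  36. ]
scene shead [ 577.3 -278.3   80. ]
```

servo_tool --plan '[{"dp":[-46.9,-32.0,5.5],"twist":[0,0,75],"hand":0.8},{"dp":[-46.9,-32.0,5.5],"twist":[0,0,75],"hand":0.8},{"dp":[-46.9,-32.0,5.5],"twist":[0,0,75],"hand":0.8},{"dp":[-46.9,-32.0,5.5],"twist":[0,0,75],"hand":0.8},{"dp":[-46.9,-32.0,5.5],"twist":[0,0,75],"hand":0.8},{"dp":[-46.9,-32.0,5.5],"twist":[0,0,75],"hand":0.8},{"dp":[-46.9,-32.0,5.5],"twist":[0,0,75],"hand":0.8},{"dp":[-46.9,-32.0,5.5],"twist":[0,0,75],"hand":0.8},{"dp":[-46.9,-32.0,5.5],"twist":[0,0,75],"hand":0.8},{"dp":[-46.9,-32.0,5.5],"twist":[0,0,75],"hand":0.8}]'

```text
clock: 1.2
tcp_pos: [474.1, 176.8, 157.1]
orientation: [3.141, -0.0, 1.57]
wrist_force: [0.4, 0.2, 1.2]
opening: 75.3
finger_force: 0.0
```

servo_tool --plan '[{"dp":[0,0,0]},{"dp":[0,0,0]},{"dp":[0,0,0]}]'

```text
invalid input
```

servo_tool --plan '[{"dp":[0,0,0],"twist":[0,0,0],"hand":0.8},{"dp":[0,0,0],"twist":[0,0,0],"hand":0.8},{"dp":[0,0,0],"twist":[0,0,0],"hand":0.8}]'

```text
clock: 1.5
tcp_pos: [472.3, 179.2, 157.0]
orientation: [-3.141, -0.0, 1.573]
wrist_force: [0.4, 0.3, 0.2]
opening: 75.3
finger_force: 0.0
```

servo_tool --plan '[{"dp":[-5.5,4.6,0],"twist":[0,0,0],"hand":0.8},{"dp":[-5.5,4.6,0],"twist":[0,0,0],"hand":0.8},{"dp":[-5.5,4.6,2],"twist":[0,0,0],"hand":0.8},{"dp":[-5.5,4.6,3.5],"twist":[0,0,0],"hand":0.8},{"dp":[-5.5,4.6,3.5],"twist":[0,0,0],"hand":0.8}]'

```text
clock: 2.0
tcp_pos: [516.3, 125.0, 120.0]
orientation: [-3.136, 0.0, 1.574]
wrist_force: [-0.7, 0.1, 0.3]
opening: 75.1
finger_force: 0.0
```

```bash
python3 - <<'E'
from h import *
print(arm.read_state()['tcp_pos'])
snap('scene','s2.png',(230,130,390,280),4)
E
```

```text
[516.31680437 124.97889376 120.03569083]
```

View pics/s2.png

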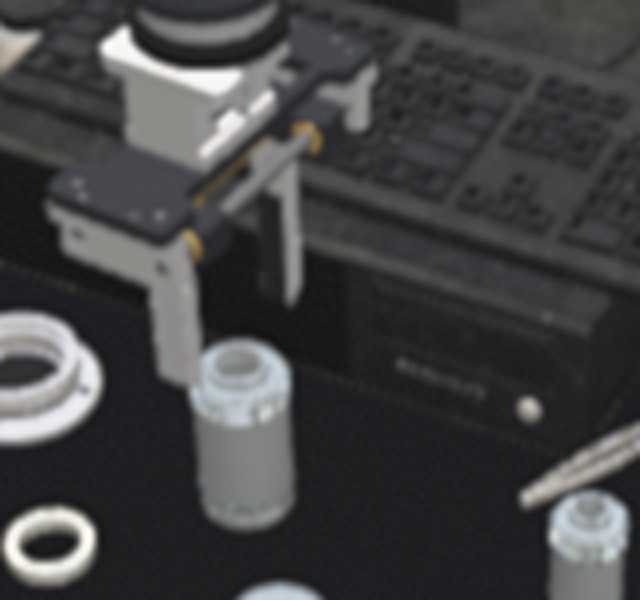

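The gripper hangs over the larger vessel, with its mouth at crop (240,365). The gripper body is long along X towards the computer box, so I'll check the box height.

```bash
python3 - <<'E'
from h import *
b=atz('scene',230+545/4,130+462/4,0);print(b)
for z in(60,80,100,120):print(z,atz('scene',230+610/4,130+300/4,z))
print(atz('top',155,187,0),atz('top',345,177,80))
E
```

```text
[633.50461684   1.92600544   0.        ]
60 [711.19495701   6.47947012  60.        ]
80 [689.47619921  -4.18891231  80.        ]
100 [667.75744141 -14.85729473 100.        ]
120 [646.03868361 -25.52567715 120.        ]
[619.29617908 421.19961637   0.        ] [618.38244977 -37.66653802  80.        ]
```

servo_tool --plan '[{"dp":[0,0.2,3],"twist":[0,0,0],"hand":0.8},{"dp":[0,0.2,5],"twist":[0,0,0],"hand":0.8},{"dp":[0,0.2,7],"twist":[0,0,0],"hand":0.8},{"dp":[0,0.2,7],"twist":[0,0,0],"hand":0.8},{"dp":[0,0.2,7],"twist":[0,0,0],"hand":0.4},{"dp":[0,0.2,7],"twist":[0,0,0],"hand":0.4},{"dp":[0,0.2,7],"twist":[0,0,0],"hand":0.4},{"dp":[0,0.2,7],"twist":[0,0,0],"hand":0.4},{"dp":[0,0.2,7],"twist":[0,0,0],"hand":0.4},{"dp":[0,0.2,7],"twist":[0,0,0],"hand":0.4}]'

```text
clock: 3.05
tcp_pos: [521.3, 123.8, 53.6]
orientation: [3.141, -0.0, 1.572]
wrist_force: [-4.0, 0.2, 5.9]
opening: 50.7
finger_force: 30.0
```

servo_tool --plan '[{"dp":[0,0,0],"twist":[0,0,0],"hand":0.4},{"dp":[0,0,0],"twist":[0,0,0],"hand":0.4},{"dp":[0,0,0],"twist":[0,0,0],"hand":0.75},{"dp":[0,0,0],"twist":[0,0,0],"hand":0.75},{"dp":[0,0,0],"twist":[0,0,0],"hand":0.75},{"dp":[0,0,0],"twist":[0,0,0],"hand":0.75}]'

```text
clock: 3.65
tcp_pos: [521.4, 123.5, 52.2]
orientation: [3.141, 0.0, 1.572]
wrist_force: [0.1, 1.1, -0.2]
opening: 70.6
finger_force: 0.0
```

servo_tool --plan '[{"dp":[0,0,0],"twist":[0,0,-90],"hand":0.75},{"dp":[0,0,0],"twist":[0,0,-90],"hand":0.75},{"dp":[0,0,0],"twist":[0,0,-90],"hand":0.75},{"dp":[0,0,0],"twist":[0,0,-90],"hand":0.75},{"dp":[0,0,0],"twist":[0,0,-90],"hand":0.75},{"dp":[0,0,0],"twist":[0,0,-90],"hand":0.75},{"dp":[0,0,0],"twist":[0,0,-90],"hand":0.75},{"dp":[0,0,0],"twist":[0,0,-90],"hand":0.75},{"dp":[0,0,0],"twist":[0,0,-90],"hand":0.75},{"dp":[0,0,0],"twist":[0,0,-90],"hand":0.75}]'

```text
clock: 4.65
tcp_pos: [521.3, 123.5, 52.1]
orientation: [-3.142, 0.0, 3.078]
wrist_force: [-0.3, -0.3, 0.3]
opening: 70.6
finger_force: 0.0
```

servo_tool --plan '[{"dp":[0,0,0],"twist":[0,0,-4],"hand":0.75},{"dp":[0,0,0],"twist":[0,0,-4],"hand":0.75},{"dp":[0,0,0],"twist":[0,0,-4],"hand":0.4},{"dp":[0,0,0],"twist":[0,0,-4],"hand":0.4},{"dp":[0,0,0],"twist":[0,0,-4],"hand":0.4},{"dp":[0,0,0],"twist":[0,0,-4],"hand":0.4},{"dp":[0,0,0],"twist":[0,0,-4],"hand":0.4},{"dp":[0,0,0],"twist":[0,0,-4],"hand":0.4}]'

```text
clock: 5.45
tcp_pos: [521.4, 124.4, 52.5]
orientation: [3.14, 0.001, 3.141]
wrist_force: [1.0, 4.7, 2.7]
opening: 48.8
finger_force: 29.8
```

servo_tool --plan '[{"dp":[0,0,-2],"twist":[0,0,0],"hand":0.4},{"dp":[0,0,-5],"twist":[0,0,0],"hand":0.4},{"dp":[0,2,-6],"twist":[0,0,0],"hand":0.4},{"dp":[-0.2,5,-6],"twist":[0,0,0],"hand":0.4},{"dp":[-0.4,8,-6],"twist":[0,0,0],"hand":0.4},{"dp":[-0.6,11,-6],"twist":[0,0,0],"hand":0.4},{"dp":[-0.7,14,-6],"twist":[0,0,0],"hand":0.4},{"dp":[-0.7,16,-6],"twist":[0,0,0],"hand":0.4},{"dp":[-0.7,16.6,-6],"twist":[0,0,0],"hand":0.4},{"dp":[-0.7,16.6,-6],"twist":[0,0,0],"hand":0.4}]'

```text
clock: 6.45
tcp_pos: [526.8, 288.8, 110.2]
orientation: [-3.139, -0.003, -3.14]
wrist_force: [0.1, 0.1, -6.2]
opening: 48.4
finger_force: 30.0
```

servo_tool --plan '[{"dp":[0,0,1],"twist":[0,0,0],"hand":0.4},{"dp":[0,0,2],"twist":[0,0,0],"hand":0.4},{"dp":[0,0,3],"twist":[0,0,0],"hand":0.4},{"dp":[0,0,3],"twist":[0,0,0],"hand":0.4},{"dp":[0,0,3],"twist":[0,0,0],"hand":0.4}]'

```text
clock: 6.95
tcp_pos: [527.8, 288.9, 81.4]
orientation: [-3.141, -0.001, 3.141]
wrist_force: [0.1, 0.1, -5.9]
opening: 48.9
finger_force: 30.0
```

```bash
python3 - <<'E'
from h import *
print(arm.read_state()['tcp_pos'])
im=[]
for n,(a,b,c,d) in(('scene',(190,150,310,270)),('top',(140,150,260,270))):
    i=cv2.cvtColor(eyes.read_camera(n),cv2.COLOR_RGB2BGR)[b:d,a:c];im.append(cv2.resize(i,(400,400),interpolation=cv2.INTER_CUBIC))
cv2.imwrite('pics/b3.png',np.hstack(im))
E
```

```text
[527.77214042 288.91204625  81.40509474]
```

View pics/b3.png

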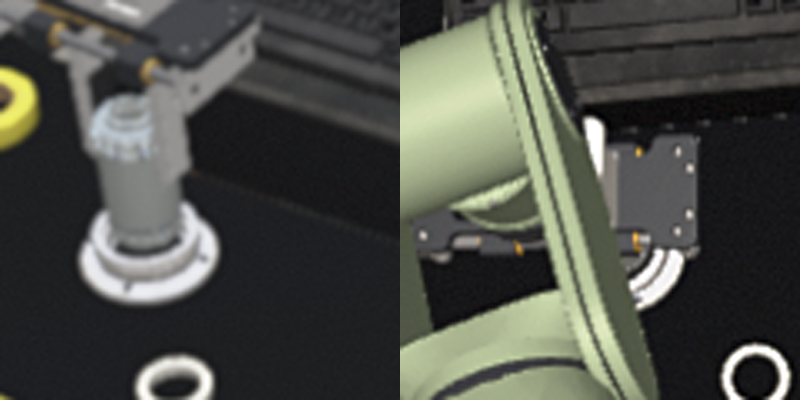

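The vessel's foot hangs inside the socket mouth at crop (145,245). I'll lower it and watch the force.

servo_tool --plan '[{"dp":[0,0,0.5],"twist":[0,0,0],"hand":0.4},{"dp":[0,0,1],"twist":[0,0,0],"hand":0.4},{"dp":[0,0,1.4],"twist":[0,0,0],"hand":0.4},{"dp":[0,0,1.7],"twist":[0,0,0],"hand":0.4},{"dp":[0,0,2],"twist":[0,0,0],"hand":0.4},{"dp":[0,0,2],"twist":[0,0,0],"hand":0.4},{"dp":[0,0,2],"twist":[0,0,0],"hand":0.4}]'

```text
clock: 7.75
tcp_pos: [528.2, 289.6, 62.2]
orientation: [-3.142, -0.0, 3.142]
wrist_force: [-0.4, 0.2, -6.8]
opening: 48.9
finger_force: 30.0
```

servo_tool --plan '[{"dp":[0,0,0.2],"twist":[0,0,0],"hand":0.4},{"dp":[0,0,0.4],"twist":[0,0,0],"hand":0.4},{"dp":[0,0,0.4],"twist":[0,0,0],"hand":0.4},{"dp":[0,0,0.4],"twist":[0,0,0],"hand":0.4}]'

```text
clock: 8.15
tcp_pos: [528.6, 289.8, 58.7]
orientation: [3.141, 0.001, -3.142]
wrist_force: [-1.4, 0.6, -3.7]
opening: 48.3
finger_force: 30.0
```

servo_tool --plan '[{"dp":[0,0,0],"twist":[0,0,0],"hand":0.75},{"dp":[0,0,0],"twist":[0,0,0],"hand":0.75},{"dp":[0,0,0],"twist":[0,0,0],"hand":0.75},{"dp":[0,0,0],"twist":[0,0,0],"hand":0.75},{"dp":[0,0,0],"twist":[0,0,0],"hand":0.4},{"dp":[0,0,0],"twist":[0,0,0],"hand":0.4},{"dp":[0,0,0],"twist":[0,0,0],"hand":0.4},{"dp":[0,0,0],"twist":[0,0,0],"hand":0.4},{"dp":[0,0,0],"twist":[0,0,0],"hand":0.4}]'

```text
clock: 9.05
tcp_pos: [528.2, 289.7, 58.2]
orientation: [3.141, 0.0, -3.142]
wrist_force: [-1.5, -0.1, -0.7]
opening: 48.1
finger_force: 30.0
```

servo_tool --plan '[{"dp":[0,0,0],"twist":[0,0,0],"hand":0.75},{"dp":[0,0,0],"twist":[0,0,0],"hand":0.75},{"dp":[0,0,-1],"twist":[0,0,0],"hand":0.75},{"dp":[0,0,-4],"twist":[0,0,0],"hand":0.75},{"dp":[0,0,-7],"twist":[0,0,0],"hand":0.75},{"dp":[2,-2,-7],"twist":[0,0,0],"hand":0.75},{"dp":[5,-5,-7],"twist":[0,0,0],"hand":0.75},{"dp":[8,-8,-6],"twist":[0,0,0],"hand":0.75},{"dp":[9.4,-9.6,-3],"twist":[0,0,0],"hand":0.75},{"dp":[9.4,-9.6,0],"twist":[0,0,0],"hand":0.75}]'

```text
clock: 10.05
tcp_pos: [433.1, 192.2, 58.9]
orientation: [3.142, 0.002, 3.14]
wrist_force: [0.0, 0.2, -0.8]
opening: 70.7
finger_force: 0.0
```

servo_tool --plan '[{"dp":[0,0,1],"twist":[0,0,0],"hand":0.75},{"dp":[0,0,2],"twist":[0,0,0],"hand":0.75},{"dp":[0,0,2],"twist":[0,0,0],"hand":0.75},{"dp":[0,0,2],"twist":[0,0,0],"hand":0.75}]'

```text
clock: 10.45
tcp_pos: [435.5, 194.1, 39.2]
orientation: [3.141, 0.002, -3.141]
wrist_force: [-1.3, 0.2, 0.2]
opening: 70.7
finger_force: 0.0
```

```bash
python3 - <<'E'
from h import *
print(arm.read_state()['tcp_pos'])
im=[]
for n,(a,b,c,d) in(('scene',(190,180,310,300)),('top',(180,180,300,300))):
    i=cv2.cvtColor(eyes.read_camera(n),cv2.COLOR_RGB2BGR)[b:d,a:c];im.append(cv2.resize(i,(400,400),interpolation=cv2.INTER_CUBIC))
cv2.imwrite('pics/b4.png',np.hstack(im))
E
```

```text
[435.52105254 194.14621509  39.15009524]
```

View pics/b4.png

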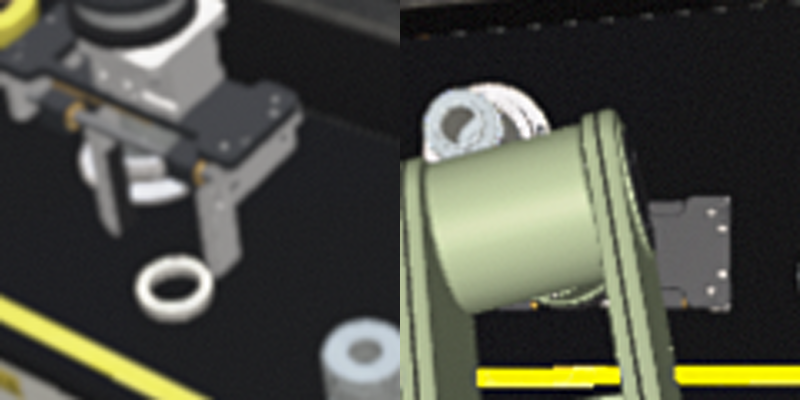

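The vessel stands in the socket and the ring lies between the fingers at crop (175,288). I'll descend and squeeze.

servo_tool --plan '[{"dp":[0,0,1.5],"twist":[0,0,0],"hand":0.75},{"dp":[0,0,3],"twist":[0,0,0],"hand":0.75},{"dp":[0,0,3.6],"twist":[0,0,0],"hand":0.75},{"dp":[0,0,3.6],"twist":[0,0,0],"hand":0.75},{"dp":[0,0,3.6],"twist":[0,0,0],"hand":0.4},{"dp":[0,0,3.6],"twist":[0,0,0],"hand":0.4},{"dp":[0,0,3.6],"twist":[0,0,0],"hand":0.4},{"dp":[0,0,3.6],"twist":[0,0,0],"hand":0.4},{"dp":[0,0,3.6],"twist":[0,0,0],"hand":0.4},{"dp":[0,0,3.6],"twist":[0,0,0],"hand":0.4}]'

```text
clock: 11.55
tcp_pos: [434.7, 193.7, 2.8]
orientation: [3.141, 0.001, 3.141]
wrist_force: [-0.5, -0.8, 3.8]
opening: 44.2
finger_force: 30.4
```

servo_tool --plan '[{"dp":[0,0,0],"twist":[0,0,0],"hand":0.65},{"dp":[0,0,0],"twist":[0,0,0],"hand":0.65},{"dp":[0,0,0],"twist":[0,0,0],"hand":0.65},{"dp":[0,0,0],"twist":[0,0,90],"hand":0.65},{"dp":[0,0,0],"twist":[0,0,90],"hand":0.65},{"dp":[0,0,0],"twist":[0,0,90],"hand":0.65},{"dp":[0,0,0],"twist":[0,0,90],"hand":0.65},{"dp":[0,0,0],"twist":[0,0,90],"hand":0.65},{"dp":[0,0,0],"twist":[0,0,90],"hand":0.65},{"dp":[0,0,0],"twist":[0,0,90],"hand":0.65}]'

```text
clock: 12.55
tcp_pos: [433.9, 193.5, 1.9]
orientation: [-3.141, -0.0, 2.085]
wrist_force: [0.2, -1.0, -0.4]
opening: 61.5
finger_force: 0.0
```

servo_tool --plan '[{"dp":[0,0,0],"twist":[0,0,30],"hand":0.65},{"dp":[0,0,0],"twist":[0,0,30],"hand":0.65},{"dp":[0,0,0],"twist":[0,0,30],"hand":0.65},{"dp":[0,0,0],"twist":[0,0,30],"hand":0.65},{"dp":[0,0,0],"twist":[0,0,30],"hand":0.65},{"dp":[0,0,0],"twist":[0,0,30],"hand":0.4},{"dp":[0,0,0],"twist":[0,0,30],"hand":0.4},{"dp":[0,0,0],"twist":[0,0,30],"hand":0.4},{"dp":[0,0,0],"twist":[0,0,30],"hand":0.4},{"dp":[0,0,0],"twist":[0,0,30],"hand":0.4}]'

```text
clock: 13.55
tcp_pos: [434.2, 193.6, 2.2]
orientation: [-3.142, 0.0, 1.568]
wrist_force: [0.1, -0.4, -0.6]
opening: 45.1
finger_force: 30.0
```

servo_tool --plan '[{"dp":[0,0,-4],"twist":[0,0,0],"hand":0.4},{"dp":[0,0,-8],"twist":[0,0,0],"hand":0.4},{"dp":[0,0,-12],"twist":[0,0,0],"hand":0.4},{"dp":[3,3,-12],"twist":[0,0,0],"hand":0.4},{"dp":[6,6,-12],"twist":[0,0,0],"hand":0.4},{"dp":[8.5,8.4,-12],"twist":[0,0,0],"hand":0.4},{"dp":[9.6,9.4,-12],"twist":[0,0,0],"hand":0.4},{"dp":[9.6,9.4,-12],"twist":[0,0,0],"hand":0.4},{"dp":[9.6,9.4,-12],"twist":[0,0,0],"hand":0.4},{"dp":[9.6,9.4,-12],"twist":[0,0,0],"hand":0.4}]'

```text
clock: 14.55
tcp_pos: [527.4, 288.5, 121.8]
orientation: [-3.14, 0.001, 1.568]
wrist_force: [0.3, -0.8, -0.4]
opening: 44.9
finger_force: 30.0
```

```bash
python3 - <<'E'
from h import *
s=arm.read_state();print(s['tcp_pos'],s['wrist_force'])
snap('scene','b5.png',(180,130,300,270),4)
E
```

```text
[527.41378032 288.48378968 121.81734158] [ 0.32545743 -0.77398255 -0.40617737]
```

View pics/b5.png

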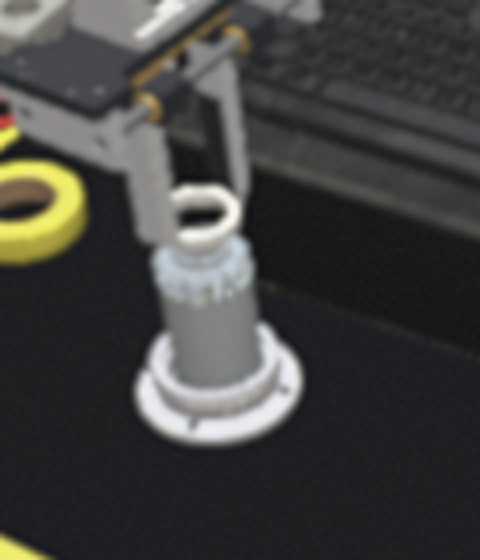

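The ring hangs level above the vessel lip, at crop (207,215). I'll let the arm settle before lowering.

servo_tool --plan '[{"dp":[0,0,0.5],"twist":[0,0,0],"hand":0.4},{"dp":[0,0,0.8],"twist":[0,0,0],"hand":0.4},{"dp":[0,0,0.8],"twist":[0,0,0],"hand":0.4},{"dp":[0,0,0.8],"twist":[0,0,0],"hand":0.4},{"dp":[0,0,0.8],"twist":[0,0,0],"hand":0.4}]'

```text
clock: 15.1
tcp_pos: [528.5, 289.3, 114.3]
orientation: [3.142, -0.0, 1.568]
wrist_force: [-0.7, 0.6, -0.7]
opening: 45.2
finger_force: 30.0
```

Settled on target. Lower onto the shoulder.

servo_tool --plan '[{"dp":[0,0,0.3],"twist":[0,0,0],"hand":0.4},{"dp":[0,0,0.5],"twist":[0,0,0],"hand":0.4},{"dp":[0,0,0.7],"twist":[0,0,0],"hand":0.4},{"dp":[0,0,0.9],"twist":[0,0,0],"hand":0.4},{"dp":[0,0,1.0],"twist":[0,0,0],"hand":0.4},{"dp":[0,0,1.0],"twist":[0,0,0],"hand":0.4},{"dp":[0,0,1.0],"twist":[0,0,0],"hand":0.4}]'

```text
clock: 15.8
tcp_pos: [528.5, 289.4, 104.3]
orientation: [3.142, 0.0, 1.568]
wrist_force: [-0.7, -0.9, -0.1]
opening: 45.0
finger_force: 30.0
```

servo_tool --plan '[{"dp":[0,0,0.1],"twist":[0,0,0],"hand":0.4},{"dp":[0,0,0.1],"twist":[0,0,0],"hand":0.65},{"dp":[0,0,0.1],"twist":[0,0,0],"hand":0.65},{"dp":[0,0,0.1],"twist":[0,0,0],"hand":0.65},{"dp":[0,0,-1],"twist":[0,0,0],"hand":0.65},{"dp":[0,0,-3],"twist":[0,0,0],"hand":0.65},{"dp":[0,0,-5],"twist":[0,0,0],"hand":0.65},{"dp":[-3,0.3,-5],"twist":[0,0,0],"hand":0.65},{"dp":[-7,0.7,-5],"twist":[0,0,0],"hand":0.65},{"dp":[-12,1.3,-5],"twist":[0,0,0],"hand":0.65}]'

```text
clock: 16.8
tcp_pos: [541.5, 169.7, 155.7]
orientation: [3.139, -0.001, 1.571]
wrist_force: [-0.4, 0.1, -0.5]
opening: 61.1
finger_force: 0.0
```

servo_tool --plan '[{"dp":[-37.5,4,0],"twist":[0,0,0],"hand":0.65},{"dp":[-37.5,4,0],"twist":[0,0,0],"hand":0.65},{"dp":[-37.5,4,0],"twist":[0,0,0],"hand":0.65},{"dp":[-37.5,4,0],"twist":[0,0,0],"hand":0.65},{"dp":[-37.5,4,0],"twist":[0,0,0],"hand":0.65},{"dp":[-37.5,4,0],"twist":[0,0,0],"hand":0.65},{"dp":[-37.5,4,0],"twist":[0,0,0],"hand":0.65},{"dp":[-37.5,4,0],"twist":[0,0,0],"hand":0.65},{"dp":[-37.5,4,0],"twist":[0,0,0],"hand":0.65},{"dp":[-37.5,4,0],"twist":[0,0,0],"hand":0.65}]'

```text
clock: 17.8
tcp_pos: [580.1, -205.8, 154.8]
orientation: [3.141, -0.0, 1.567]
wrist_force: [-0.4, 0.1, -0.2]
opening: 61.1
finger_force: 0.0
```

```bash
python3 - <<'E'
from h import *
s=arm.read_state();print(s['tcp_pos'],s['wrist_force'])
im=[]
for n,(a,b,c,d) in(('scene',(180,160,300,280)),('scene',(390,180,510,300))):
    i=cv2.cvtColor(eyes.read_camera(n),cv2.COLOR_RGB2BGR)[b:d,a:c];im.append(cv2.resize(i,(400,400),interpolation=cv2.INTER_CUBIC))
cv2.imwrite('pics/b6.png',np.hstack(im))
E
```

```text
[ 580.09391226 -205.8008532   154.79219937] [-0.44594987  0.13979978 -0.22482146]
```

View pics/b6.png

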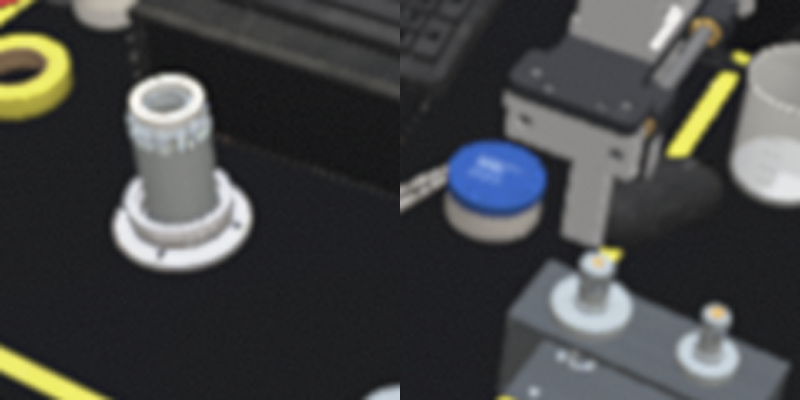

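The ring is seated on the vessel at crop (168,100). The gripper hangs over the larger head's neck. I'll descend and squeeze along X, then along Y.

servo_tool --plan '[{"dp":[0,0.05,2],"twist":[0,0,0],"hand":0.5},{"dp":[0,0.05,4],"twist":[0,0,0],"hand":0.5},{"dp":[0,0.05,6],"twist":[0,0,0],"hand":0.5},{"dp":[0,0.05,6.9],"twist":[0,0,0],"hand":0.5},{"dp":[0,0.05,6.9],"twist":[0,0,0],"hand":0.5},{"dp":[0,0.05,6.9],"twist":[0,0,0],"hand":0.1},{"dp":[0,0.05,6.9],"twist":[0,0,0],"hand":0.1},{"dp":[0,0.05,6.9],"twist":[0,0,0],"hand":0.1},{"dp":[0,0.05,6.9],"twist":[0,0,0],"hand":0.1},{"dp":[0,0.05,6.9],"twist":[0,0,0],"hand":0.1}]'

```text
clock: 18.9
tcp_pos: [580.3, -205.7, 86.1]
orientation: [-3.141, 0.0, 1.568]
wrist_force: [-2.7, 0.4, 4.1]
opening: 17.8
finger_force: 30.0
```

servo_tool --plan '[{"dp":[0,0,0],"twist":[0,0,0],"hand":0.1},{"dp":[0,0,0],"twist":[0,0,0],"hand":0.1}]'

```text
clock: 19.1
tcp_pos: [580.3, -205.8, 86.1]
orientation: [-3.141, 0.0, 1.568]
wrist_force: [-3.6, 0.7, 5.6]
opening: 17.1
finger_force: 30.0
```

servo_tool --plan '[{"dp":[0,0,0],"twist":[0,0,0],"hand":0.45},{"dp":[0,0,0],"twist":[0,0,0],"hand":0.45},{"dp":[0,0,0],"twist":[0,0,0],"hand":0.45},{"dp":[0,0,0],"twist":[0,0,-90],"hand":0.45},{"dp":[0,0,0],"twist":[0,0,-90],"hand":0.45},{"dp":[0,0,0],"twist":[0,0,-90],"hand":0.45},{"dp":[0,0,0],"twist":[0,0,-90],"hand":0.45},{"dp":[0,0,0],"twist":[0,0,-90],"hand":0.45},{"dp":[0,0,0],"twist":[0,0,-90],"hand":0.45},{"dp":[0,0,0],"twist":[0,0,-90],"hand":0.45}]'

```text
clock: 20.1
tcp_pos: [580.6, -205.4, 84.9]
orientation: [3.141, -0.0, 2.624]
wrist_force: [-0.4, 0.5, -0.8]
opening: 42.5
finger_force: 0.0
```

servo_tool --plan '[{"dp":[0,0,0],"twist":[0,0,-30],"hand":0.45},{"dp":[0,0,0],"twist":[0,0,-30],"hand":0.45},{"dp":[0,0,0],"twist":[0,0,-30],"hand":0.45},{"dp":[0,0,0],"twist":[0,0,-30],"hand":0.45},{"dp":[0,0,0],"twist":[0,0,-30],"hand":0.45},{"dp":[0,0,0],"twist":[0,0,-30],"hand":0.1},{"dp":[0,0,0],"twist":[0,0,-30],"hand":0.1},{"dp":[0,0,0],"twist":[0,0,-30],"hand":0.1},{"dp":[0,0,0],"twist":[0,0,-30],"hand":0.1},{"dp":[0,0,0],"twist":[0,0,-30],"hand":0.1}]'

```text
clock: 21.1
tcp_pos: [580.5, -205.4, 85.2]
orientation: [3.141, -0.0, 3.141]
wrist_force: [-0.2, 0.5, 0.5]
opening: 17.2
finger_force: 30.0
```

servo_tool --plan '[{"dp":[0,0,-1],"twist":[0,0,0],"hand":0.1},{"dp":[0,0,-3],"twist":[0,0,0],"hand":0.1},{"dp":[0,0,-6],"twist":[0,0,0],"hand":0.1},{"dp":[0,0,-9],"twist":[0,0,0],"hand":0.1},{"dp":[0,0,-11],"twist":[0,0,0],"hand":0.1},{"dp":[0,0,-11],"twist":[0,0,0],"hand":0.1},{"dp":[0.5,2,-11],"twist":[0,0,0],"hand":0.1},{"dp":[1,5,-11],"twist":[0,0,0],"hand":0.1},{"dp":[1.3,9,-11],"twist":[0,0,0],"hand":0.1},{"dp":[1.3,9,-11],"twist":[0,0,0],"hand":0.1}]'

```text
clock: 22.1
tcp_pos: [564.8, -109.4, 192.5]
orientation: [3.137, -0.006, -3.137]
wrist_force: [-0.4, -0.5, -3.0]
opening: 17.6
finger_force: 30.0
```

servo_tool --plan '[{"dp":[0.3,3,0],"twist":[0,0,0],"hand":0.1},{"dp":[0.6,7,0],"twist":[0,0,0],"hand":0.1},{"dp":[1,11,0],"twist":[0,0,0],"hand":0.1},{"dp":[1.5,15,0],"twist":[0,0,0],"hand":0.1},{"dp":[2,19,0],"twist":[0,0,0],"hand":0.1},{"dp":[2.5,23,0],"twist":[0,0,0],"hand":0.1},{"dp":[3,27,0],"twist":[0,0,0],"hand":0.1},{"dp":[3.4,31,0],"twist":[0,0,0],"hand":0.1},{"dp":[3.8,35,0],"twist":[0,0,0],"hand":0.1},{"dp":[3.9,38,0],"twist":[0,0,0],"hand":0.1}]'

```text
clock: 23.1
tcp_pos: [526.1, 266.7, 193.1]
orientation: [-3.141, -0.004, -3.14]
wrist_force: [0.2, -0.8, -2.7]
opening: 17.4
finger_force: 30.0
```

servo_tool --plan '[{"dp":[0,2,0],"twist":[0,0,0],"hand":0.1},{"dp":[0,2.5,0],"twist":[0,0,0],"hand":0.1},{"dp":[0,2.5,0],"twist":[0,0,0],"hand":0.1},{"dp":[0,2.5,0],"twist":[0,0,0],"hand":0.1},{"dp":[0,2.5,0],"twist":[0,0,0],"hand":0.1}]'

```text
clock: 23.6
tcp_pos: [528.5, 288.2, 194.9]
orientation: [-3.141, -0.001, 3.14]
wrist_force: [0.1, -0.6, -2.3]
opening: 17.2
finger_force: 30.0
```

servo_tool --plan '[{"dp":[0,0.1,0.5],"twist":[0,0,0],"hand":0.1},{"dp":[0,0.1,1],"twist":[0,0,0],"hand":0.1},{"dp":[0,0.1,1],"twist":[0,0,0],"hand":0.1},{"dp":[0,0.1,1],"twist":[0,0,0],"hand":0.1}]'

```text
clock: 24.0
tcp_pos: [528.3, 290.2, 184.8]
orientation: [-3.141, -0.001, 3.141]
wrist_force: [-0.3, 0.3, -1.7]
opening: 17.3
finger_force: 30.0
```

```bash
python3 - <<'E'
from h import *
s=arm.read_state();print(s['tcp_pos'],s['wrist_force'])
snap('scene','b7.png',(185,100,305,250),4)
E
```

```text
[528.34074338 290.20361336 184.80532366] [-0.33922707  0.27816033 -1.74093786]
```

View pics/b7.png

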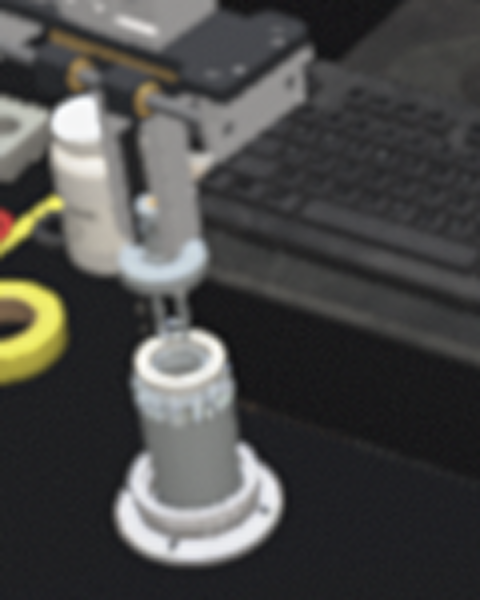

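The head hangs over the ring, electrodes ending at crop (175,330) above the bore. I'll lower it in stages.

servo_tool --plan '[{"dp":[0,-0.05,0.8],"twist":[0,0,0],"hand":0.1},{"dp":[0,-0.05,1.6],"twist":[0,0,0],"hand":0.1},{"dp":[0,-0.05,2.4],"twist":[0,0,0],"hand":0.1},{"dp":[0,-0.05,3.2],"twist":[0,0,0],"hand":0.1},{"dp":[0,-0.05,4.0],"twist":[0,0,0],"hand":0.1},{"dp":[0,-0.05,4.5],"twist":[0,0,0],"hand":0.1},{"dp":[0,-0.05,4.5],"twist":[0,0,0],"hand":0.1},{"dp":[0,-0.05,4.5],"twist":[0,0,0],"hand":0.1}]'

```text
clock: 24.85
tcp_pos: [528.6, 290.1, 140.2]
orientation: [-3.142, 0.0, -3.142]
wrist_force: [0.2, -0.0, -2.8]
opening: 17.1
finger_force: 30.0
```

servo_tool --plan '[{"dp":[0,0,0.4],"twist":[0,0,0],"hand":0.1},{"dp":[0,0,0.8],"twist":[0,0,0],"hand":0.1},{"dp":[0,0,1.1],"twist":[0,0,0],"hand":0.1},{"dp":[0,0,1.2],"twist":[0,0,0],"hand":0.1},{"dp":[0,0,1.2],"twist":[0,0,0],"hand":0.1},{"dp":[0,0,1.2],"twist":[0,0,0],"hand":0.1}]'

```text
clock: 25.45
tcp_pos: [528.6, 290.1, 128.3]
orientation: [3.142, 0.0, -3.142]
wrist_force: [0.6, -0.0, -2.8]
opening: 17.6
finger_force: 30.0
```

servo_tool --plan '[{"dp":[0,0,0.1],"twist":[0,0,0],"hand":0.1},{"dp":[0,0,0.2],"twist":[0,0,0],"hand":0.1},{"dp":[0,0,0.2],"twist":[0,0,0],"hand":0.1},{"dp":[0,0,0.2],"twist":[0,0,0],"hand":0.1}]'

```text
clock: 25.85
tcp_pos: [528.5, 290.0, 126.3]
orientation: [-3.142, 0.0, -3.142]
wrist_force: [-0.0, -0.1, -2.1]
opening: 17.0
finger_force: 30.0
```

servo_tool --plan '[{"dp":[0,0,0],"twist":[0,0,0],"hand":0.4},{"dp":[0,0,0],"twist":[0,0,0],"hand":0.4},{"dp":[0,0,0],"twist":[0,0,0],"hand":0.4},{"dp":[0,0,-1],"twist":[0,0,0],"hand":0.4},{"dp":[0,0,-4],"twist":[0,0,0],"hand":0.4},{"dp":[0,0,-6],"twist":[0,0,0],"hand":0.9},{"dp":[1,-3,-6],"twist":[0,0,0],"hand":0.9},{"dp":[2,-7,-6],"twist":[0,0,0],"hand":0.9},{"dp":[3,-11,-6],"twist":[0,0,0],"hand":0.9},{"dp":[3,-11,-6],"twist":[0,0,0],"hand":0.9}]'

```text
clock: 26.85
tcp_pos: [497.8, 176.7, 187.1]
orientation: [-3.14, 0.0, 3.138]
wrist_force: [-0.5, 0.9, 1.1]
opening: 74.1
finger_force: 0.0
```

servo_tool --plan '[{"dp":[6.8,-34.5,8],"twist":[0,0,0],"hand":0.9},{"dp":[6.8,-34.5,8],"twist":[0,0,0],"hand":0.9},{"dp":[6.8,-34.5,8],"twist":[0,0,0],"hand":0.9},{"dp":[6.8,-34.5,8],"twist":[0,0,0],"hand":0.9},{"dp":[6.8,-34.5,8],"twist":[0,0,0],"hand":0.9},{"dp":[6.8,-34.5,8],"twist":[0,0,0],"hand":0.9},{"dp":[6.8,-34.5,8],"twist":[0,0,0],"hand":0.9},{"dp":[6.8,-34.5,8],"twist":[0,0,0],"hand":0.9},{"dp":[6.8,-34.5,8],"twist":[0,0,0],"hand":0.9},{"dp":[6.8,-34.5,8],"twist":[0,0,0],"hand":0.9}]'

```text
clock: 27.85
tcp_pos: [431.4, -164.1, 106.8]
orientation: [3.141, 0.001, -3.141]
wrist_force: [0.1, -0.4, 0.1]
opening: 84.7
finger_force: 0.0
```

```bash
python3 - <<'E'
from h import *
s=arm.read_state();print(s['tcp_pos'],s['wrist_force'])
im=[]
for n,(a,b,c,d) in(('scene',(180,150,300,270)),('scene',(330,240,450,360))):
    i=cv2.cvtColor(eyes.read_camera(n),cv2.COLOR_RGB2BGR)[b:d,a:c];im.append(cv2.resize(i,(400,400),interpolation=cv2.INTER_CUBIC))
cv2.imwrite('pics/b8.png',np.hstack(im))
E
```

```text
[ 431.41632993 -164.09365899  106.80554909] [ 0.10832247 -0.37910566  0.08257728]
```

View pics/b8.png

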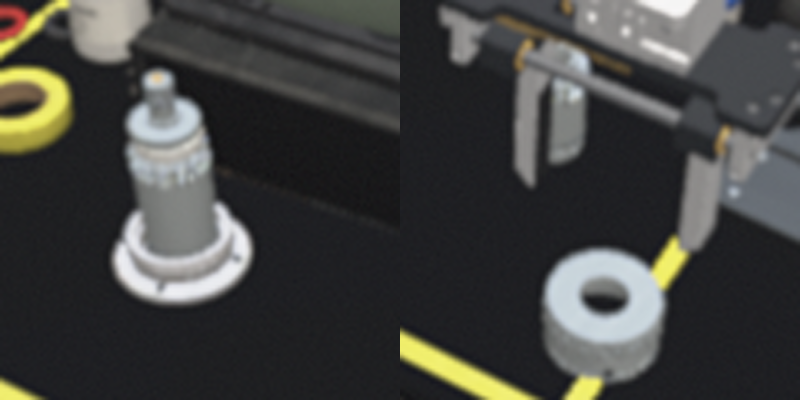

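The head is seated at crop (165,115). The nut lies under the open fingers at (605,315).

servo_tool --plan '[{"dp":[0,-0.1,4],"twist":[0,0,0],"hand":0.9},{"dp":[0.05,-0.1,7],"twist":[0,0,0],"hand":0.9},{"dp":[0.05,-0.1,9.7],"twist":[0,0,0],"hand":0.9},{"dp":[0.05,-0.1,9.7],"twist":[0,0,0],"hand":0.9},{"dp":[0.05,-0.1,9.7],"twist":[0,0,0],"hand":0.9},{"dp":[0.05,-0.1,9.7],"twist":[0,0,0],"hand":0.6},{"dp":[0.05,-0.1,9.7],"twist":[0,0,0],"hand":0.6},{"dp":[0.05,-0.1,9.7],"twist":[0,0,0],"hand":0.6},{"dp":[0.05,-0.1,9.7],"twist":[0,0,0],"hand":0.6},{"dp":[0.05,-0.1,9.7],"twist":[0,0,0],"hand":0.6}]'

```text
clock: 28.95
tcp_pos: [431.3, -166.3, 10.7]
orientation: [-3.141, 0.003, 3.141]
wrist_force: [0.0, 2.6, 6.5]
opening: 65.2
finger_force: 30.0
```

servo_tool --plan '[{"dp":[0,0,0],"twist":[0,0,0],"hand":0.9},{"dp":[0,0,0],"twist":[0,0,0],"hand":0.9},{"dp":[0,0,0],"twist":[0,0,0],"hand":0.9},{"dp":[0,0,0],"twist":[0,0,90],"hand":0.9},{"dp":[0,0,0],"twist":[0,0,90],"hand":0.9},{"dp":[0,0,0],"twist":[0,0,90],"hand":0.9},{"dp":[0,0,0],"twist":[0,0,90],"hand":0.9},{"dp":[0,0,0],"twist":[0,0,90],"hand":0.9},{"dp":[0,0,0],"twist":[0,0,90],"hand":0.9},{"dp":[0,0,0],"twist":[0,0,90],"hand":0.9}]'

```text
clock: 29.95
tcp_pos: [429.7, -165.9, 9.0]
orientation: [-3.141, -0.0, 2.085]
wrist_force: [-0.4, 0.8, 0.8]
opening: 84.5
finger_force: 0.0
```

servo_tool --plan '[{"dp":[0,0,0],"twist":[0,0,30],"hand":0.9},{"dp":[0,0,0],"twist":[0,0,30],"hand":0.9},{"dp":[0,0,0],"twist":[0,0,30],"hand":0.9},{"dp":[0,0,0],"twist":[0,0,30],"hand":0.9},{"dp":[0,0,0],"twist":[0,0,30],"hand":0.9},{"dp":[0,0,0],"twist":[0,0,30],"hand":0.6},{"dp":[0,0,0],"twist":[0,0,30],"hand":0.6},{"dp":[0,0,0],"twist":[0,0,30],"hand":0.6},{"dp":[0,0,0],"twist":[0,0,30],"hand":0.6},{"dp":[0,0,0],"twist":[0,0,30],"hand":0.6}]'

```text
clock: 30.95
tcp_pos: [429.5, -165.8, 9.1]
orientation: [-3.14, -0.0, 1.569]
wrist_force: [-1.8, -0.7, 1.0]
opening: 64.4
finger_force: 30.0
```

servo_tool --plan '[{"dp":[0,0,-1],"twist":[0,0,0],"hand":0.6},{"dp":[0,0,-4],"twist":[0,0,0],"hand":0.6},{"dp":[0,0,-8],"twist":[0,0,0],"hand":0.6},{"dp":[0,0,-12],"twist":[0,0,0],"hand":0.6},{"dp":[1,0,-16],"twist":[0,0,0],"hand":0.6},{"dp":[4,1,-17.5],"twist":[0,0,0],"hand":0.6},{"dp":[8,2,-17.5],"twist":[0,0,0],"hand":0.6},{"dp":[12,3,-17.5],"twist":[0,0,0],"hand":0.6},{"dp":[16,4,-17.5],"twist":[0,0,0],"hand":0.6},{"dp":[16,4,-17.5],"twist":[0,0,0],"hand":0.6}]'

```text
clock: 31.95
tcp_pos: [470.8, -1.5, 184.5]
orientation: [3.141, -0.003, 1.574]
wrist_force: [-0.5, 0.1, -4.3]
opening: 64.7
finger_force: 30.0
```

servo_tool --plan '[{"dp":[3,0.7,0],"twist":[0,0,0],"hand":0.6},{"dp":[7,1.5,0],"twist":[0,0,0],"hand":0.6},{"dp":[11,2.3,0],"twist":[0,0,0],"hand":0.6},{"dp":[15,3.2,0],"twist":[0,0,0],"hand":0.6},{"dp":[19,4,0],"twist":[0,0,0],"hand":0.6},{"dp":[22,4.7,0],"twist":[0,0,0],"hand":0.6},{"dp":[25,5.4,0],"twist":[0,0,0],"hand":0.6},{"dp":[27,5.8,0],"twist":[0,0,0],"hand":0.6},{"dp":[27,5.8,0],"twist":[0,0,0],"hand":0.6},{"dp":[27,5.8,0],"twist":[0,0,0],"hand":0.6}]'

```text
clock: 32.95
tcp_pos: [528.9, 263.1, 183.8]
orientation: [-3.141, 0.001, 1.569]
wrist_force: [0.1, -0.6, -3.3]
opening: 64.5
finger_force: 30.0
```

servo_tool --plan '[{"dp":[1.5,0,0],"twist":[0,0,0],"hand":0.6},{"dp":[2.6,0,0],"twist":[0,0,0],"hand":0.6},{"dp":[2.6,0,0],"twist":[0,0,0],"hand":0.6},{"dp":[2.6,0,0.5],"twist":[0,0,0],"hand":0.6},{"dp":[2.6,0,0.5],"twist":[0,0,0],"hand":0.6},{"dp":[2.6,0,0.5],"twist":[0,0,0],"hand":0.6}]'

```text
clock: 33.55
tcp_pos: [529.0, 289.3, 178.7]
orientation: [-3.141, 0.001, 1.568]
wrist_force: [0.6, -0.1, -2.8]
opening: 64.7
finger_force: 30.0
```

```bash
python3 - <<'E'
from h import *
s=arm.read_state();print(s['tcp_pos'],s['wrist_force'])
snap('scene','b9.png',(185,90,305,240),4)
E
```

```text
[529.01027031 289.29668994 178.7443136 ] [ 0.59982685 -0.1369754  -2.81856672]
```

View pics/b9.png

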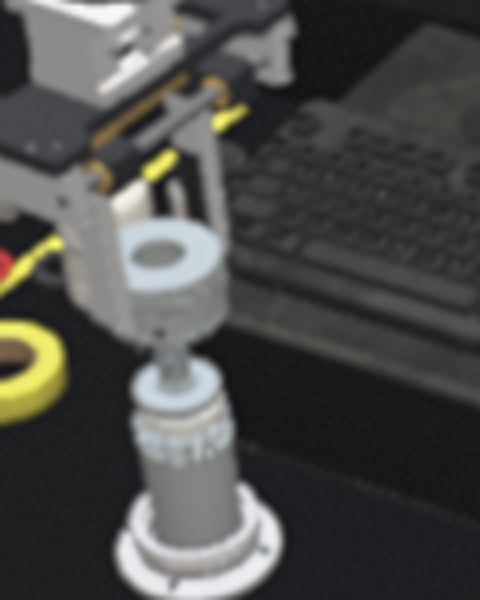

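The nut hangs level over the head's neck, at crop (173,285). I'll lower it.

servo_tool --plan '[{"dp":[0.05,-0.05,0.8],"twist":[0,0,0],"hand":0.6},{"dp":[0.05,-0.05,1.6],"twist":[0,0,0],"hand":0.6},{"dp":[0.05,-0.05,2.4],"twist":[0,0,0],"hand":0.6},{"dp":[0.05,-0.05,3.2],"twist":[0,0,0],"hand":0.6},{"dp":[0.05,-0.05,3.9],"twist":[0,0,0],"hand":0.6},{"dp":[0.05,-0.05,3.9],"twist":[0,0,0],"hand":0.6},{"dp":[0.05,-0.05,3.9],"twist":[0,0,0],"hand":0.6}]'

```text
clock: 34.3
tcp_pos: [528.7, 290.2, 140.0]
orientation: [-3.141, 0.0, 1.568]
wrist_force: [-0.5, 0.4, -2.8]
opening: 64.3
finger_force: 30.0
```

servo_tool --plan '[{"dp":[0,0,0.6],"twist":[0,0,0],"hand":0.6},{"dp":[0,0,1.2],"twist":[0,0,0],"hand":0.6},{"dp":[0,0,1.8],"twist":[0,0,0],"hand":0.6},{"dp":[0,0,2.4],"twist":[0,0,0],"hand":0.6},{"dp":[0,0,3],"twist":[0,0,0],"hand":0.6},{"dp":[0,0,3.2],"twist":[0,0,0],"hand":0.6},{"dp":[0,0,3.2],"twist":[0,0,0],"hand":0.6},{"dp":[0,0,3.2],"twist":[0,0,0],"hand":0.6}]'

```text
clock: 35.1
tcp_pos: [529.0, 290.3, 108.4]
orientation: [3.141, -0.0, 1.568]
wrist_force: [0.0, 0.4, -2.9]
opening: 64.5
finger_force: 30.0
```

servo_tool --plan '[{"dp":[0,0,0.2],"twist":[0,0,0],"hand":0.6},{"dp":[0,0,0.4],"twist":[0,0,0],"hand":0.6},{"dp":[0,0,0.4],"twist":[0,0,0],"hand":0.6},{"dp":[0,0,0.4],"twist":[0,0,0],"hand":0.6}]'

```text
clock: 35.5
tcp_pos: [528.8, 290.2, 104.2]
orientation: [-3.142, 0.0, 1.568]
wrist_force: [0.0, 0.3, -3.0]
opening: 64.6
finger_force: 30.0
```

servo_tool --plan '[{"dp":[0,0,0],"twist":[0,0,0],"hand":0.9},{"dp":[0,0,0],"twist":[0,0,0],"hand":0.9},{"dp":[0,0,0],"twist":[0,0,0],"hand":0.9},{"dp":[0,0,0],"twist":[0,0,0],"hand":0.9},{"dp":[0,0,-2],"twist":[0,0,0],"hand":0.9},{"dp":[0,0,-5],"twist":[0,0,0],"hand":0.9},{"dp":[0,0,-8],"twist":[0,0,0],"hand":0.9},{"dp":[-3,0,-9],"twist":[0,0,0],"hand":0.9},{"dp":[-7,0,-10],"twist":[0,0,0],"hand":0.9},{"dp":[-10,0,-10],"twist":[0,0,0],"hand":0.9}]'

```text
clock: 36.5
tcp_pos: [529.8, 189.1, 206.6]
orientation: [3.137, -0.0, 1.568]
wrist_force: [0.7, -1.0, -0.2]
opening: 84.7
finger_force: 0.0
```

```bash
python3 - <<'E'
from h import *
s=arm.read_state();print(s['tcp_pos'],s['wrist_force'],s['clock'])
snap('scene','b10.png',(185,130,405,310),3.3)
E
```

```text
[529.76378356 189.12347055 206.63513646] [ 0.71100354 -1.04218147 -0.1583958 ] 36.5
```

View pics/b10.png

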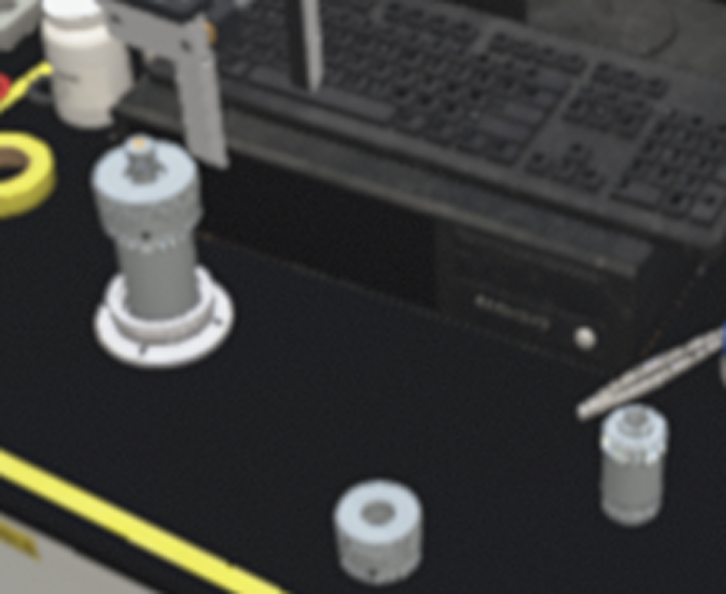

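The nut lies flat over the head, top face at crop (146,180) with the neck standing out of it. The gripper is clear. I'll check the height against a projection, then hand in.

```bash
python3 - <<'E'
from h import *
for z in(131,136):print(z,(proj('scene',[528-0.5,289.2,z])-[185,130])*3.3)
import json
print(arm.sign_off())
E
```

```text
131 [[141.4560269  172.76458421]]
136 [[140.45604994 166.64033865]]
the job is handed in; nothing more can be done
None
```

The larger bomb is assembled in the socket (vessel, sealing ring, head and ring nut), each part was let go, and the job was handed in at about 36.5 s. The last picture shows the nut lying flat, but I got no verdict back. My closing height projection was handed in without a check: it came out about 8 crop pixels off the nut's imaged top, in the direction of low rather than high.

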